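# Seat the walnut grinder's key

## Robot

A 6-joint arm with a two-finger parallel gripper is mounted at the origin on a cart in front of the work surface, level with it; the furniture and walls round the work are solid. World frame = base frame: x ahead of the robot, y to its left, z up, the work surface at z = 0. Lengths are in mm, angles in rad, forces in N, time in s.
With the tool pointing down it reaches from about 275 to 1000 mm from the base axis. Payload 8.4 kg.
Tool frame: the origin (TCP) lies between the finger pads; the fingertips stand 8 mm ahead of it and the grasp point (between the pads) lies 11 mm behind it (tcp_to_tips is the distance from the TCP to the fingertips, in mm); z points along the fingers, y is the line along which they close (so a half turn about z gives the same grasp; the last joint's range is limited). The gripper opens to 85 mm and grips with 20 to 120 N. Pads are 22 mm wide; open, the fingers measure 114 mm over their backs; the gripper's body (76 mm by 85 mm) begins 54 mm behind the grasp point. The pads swing forward as they close: fully open they stand 13 mm farther back than shut.
Start: joints at [-1.207, 0.353, 1.633, -0, 1.155, -0.002], TCP at [223.559, -583.652, 239.281] pointing down, gripper open.
Joint ranges: [-2.63, 2.63], [-0.92, 2.1], [0.06, 2.66], [-1.3, 4.44], [0, 2.69], [-3.02, 3.02]. Speed limits (rad/s): [2.22, 2.22, 2.79, 3.14, 3.14, 3.14].

## Interface

Orientations are given as [roll, pitch, yaw] about the fixed x, y, z axes, in that order (R = Rz(yaw) Ry(pitch) Rx(roll)).
In Python, from rig import * gives the robot as it stands.
- The arm moves only by the tool step_arm, never from a script. Its argument "motion" is a list of rows, each an object with "claw": the finger opening in mm, from 0 to 85.4; "delta_pos": the shift along the tool's x, y, z in mm, a list of three; "turn": the turn about the tool's z in rad. In form: [{"claw": claw, "delta_pos": [dx, dy, dz], "turn": turn}, ...]. A call has 1 to 8 rows; each row shifts and turns the commanded pose from where the row before left it, along the tool's axes as they then stand; what a row does not reach is not made up. A row lasts 1/12 s, in which the tool goes at most 41.7 mm and 7.16 degrees, less where a joint would pass 70% of its speed; a pose out of reach is approached as far as the arm can. A call is refused whole if a number of a shift passes 41.7 or a number of a turn 0.125, either way. A call with a gripper value outside its range is refused whole. The fingers move at their own pace and stop on an object; "force" is the grip in N (left out, the last holds). Time passes only in rows, so rows that do not move let the fingers close. It gives the time, the measured TCP pose, the force, the opening and the grip force at its end, in the units of the state.
- sense(): the state, without advancing time (a new reading comes with each control period).
- grab_frame(name): name is "side" or "top"; returns a dict with "img" (480x640x3 uint8, red, green, blue), "vertical_fov" (degrees; the focal length in pixels is half the picture's height over the tangent of half this angle, whatever the lens; pixels are square), "cx", "cy" (the principal point, pixels), "R" (3x3) and "t" (3): a world point X has camera coordinates R X + t. Camera axes: x right, y down, z forward; pixel columns grow to the right and rows downward; lengths in mm; the calibration is good to about 2 mm. A picture is of the moment at which its call begins. There is no depth.
- sign_off(): hands the job in; it is judged then, once.
The state is a dict: "clock": time; "qpos": joint angles; "qvel": joint speeds; "joint_efforts": joint torques, N m; "eef_pos": TCP position; "tcp_rot": TCP orientation; "contact_force": force on the tool from outside, world axes, zero at the start; "wrist_torque": the same for the moment, N m; "opening": opening from 0.0 (shut) to 1.0 (fully open); "grasp_force": force on a finger pad.
Only numpy, scipy, OpenCV 4.12 (cv2) and the standard library are available. Lean on these libraries where they do the work, as an engineer would, in place of code of your own. Each camera call takes 0.05 s, during which the arm holds its last target. There are 200 camera calls.

## Task

The spice grinder with the dark walnut body has its key standing proud, because the brass crossbar lies across the slot in the steel top instead of in it. Take the key by its black grip, turn it under light pressure until the crossbar drops fully home into the slot, and let go. Leave the white grinder as it is.

Things in the scene. Friction and masses are not known exactly. Their poses are not given: they have to be found in the camera images.
- walnut_key_grip (a point): Centre of the black upright grip (52 long, 13 thick, 34 mm high) of the walnut grinder's loose key, 0.25 kg. x: along the grip and the brass crossbar (80 x 12 x 10 mm) below it; y: across the 13 mm; z up. The crossbar's underside is 39 mm below this point; a steel stem, 22 mm across, goes 34 mm further down. Starts 39 mm above the plate; home is 27 mm above it. Same after a half turn.
- walnut_slot (a point): Centre of the slot's mouth, on the steel plate's upper face, of the walnut grinder. x: along the slot, y: across it, z up. The slot is 89 long, 30 wide, 12 mm deep; a round bore, 25 mm across, under its centre guides the key's stem. The crossbar starts on the plate 35 to 70 degrees counterclockwise (from above) of the slot and falls in once within about 12 degrees of its line.
- walnut: The walnut grinder, fixed to the table: dark wooden block 100 x 100 mm, 70 mm high with its steel top plate, on a thin black rubber foot 108 mm square. Origin: centre of the underside; x along the slot, z up.
- white_key_grip (a point): Centre of the grip of the white grinder's key, already home in its slot: leave it alone. Same shape and axes as the walnut grinder's key; that grinder has a white body and is fixed too.
There are look-alikes about, which are no part of the job. Leave any orange or purple look-alike of the walnut alone.

How it is judged:
By the outcome, as a careful person would: the job done as asked, in the order asked, and still so for the second after the job is handed in, with the robot touching nothing.
It also fails if it takes over 29 s, if anything falls off the work surface, if the arm or the gripper's body presses on something with over 40 N, if the wrist force passes 120 N, or if a joint passes its speed limit or range.

## Working session

There is one attempt and no reset: what is moved stays moved. The work goes in short steps, Python scripts to look and compute and a tool call to move; the robot and the scene stay as the last step left them, time stands still between calls to the robot, and variables do not carry over. Pictures are saved under pics/ and viewed, at most 10 in all, crops included, and the job is handed in when it is done.

Besides the shell and the picture viewer there is one more tool, called after "Call:" as name(argument=value, ...), one argument or row to a line, values as JSON. step_arm: Moves the arm, as the interface text tells. Its arguments: {"type":"object","properties":{"motion":{"type":"array","items":{"type":"object","properties":{"claw":{"type":"number"},"delta_pos":{"type":"array","items":{"type":"number"}},"turn":{"type":"number"}}}},"force":{"type":"number"}},"required":["motion"]}

```bash
mkdir -p pics
python3 - <<'E'
from rig import *
import cv2,pickle
for n in("top","side"):
    f=grab_frame(n);pickle.dump(f,open(f"{n}.pkl","wb"));cv2.imwrite(f"pics/{n}0.png",f["img"][:,:,::-1])
    print(n,f["vertical_fov"],f["cx"],f["cy"],f["R"],f["t"])
print(sense())
E
```

```text
top 42.37402879393482 317.9625778477957 241.77632322219077 [[-9.76012128e-03 -9.99952161e-01  6.44207260e-04]
 [-9.91187748e-01  9.58946067e-03 -1.32116959e-01]
 [ 1.32104461e-01 -1.92800789e-03 -9.91233925e-01]] [-138.82052827  550.09413676 1475.08550896]
side 48.97674829212336 314.6519797220762 232.96547525027782 [[ 0.99488529 -0.10045021  0.01063105]
 [-0.04929671 -0.57470093 -0.8168774 ]
 [ 0.08816518  0.81217523 -0.57671336]] [-546.57316576   47.32863745 1114.23664081]
{'clock': 0.1, 'qpos': array([-1.20740180e+00,  3.53578390e-01,  1.63406230e+00,  7.63111323e-06,
        1.15520074e+00, -2.39487571e-03]), 'qvel': array([-0.00096194, -0.00105337, -0.00145782, -0.00152945,  0.00131114,
       -0.00076956]), 'joint_efforts': array([-5.66991275e-05, -6.06353617e+01, -3.42817998e+01,  9.26753501e-05,
        3.84972387e-03, -5.45737620e-06]), 'eef_pos': array([ 223.41028814, -583.25726265,  238.63597417]), 'tcp_rot': array([-3.14034389e+00, -9.96832375e-06,  3.65786311e-01]), 'contact_force': array([-0.59641699, -0.0065385 ,  0.14303536]), 'wrist_torque': array([ 0.03100681, -0.04618646,  0.00156285]), 'grasp_force': 0.0, 'opening': 0.9992579883605368}
```

View pics/top0.png

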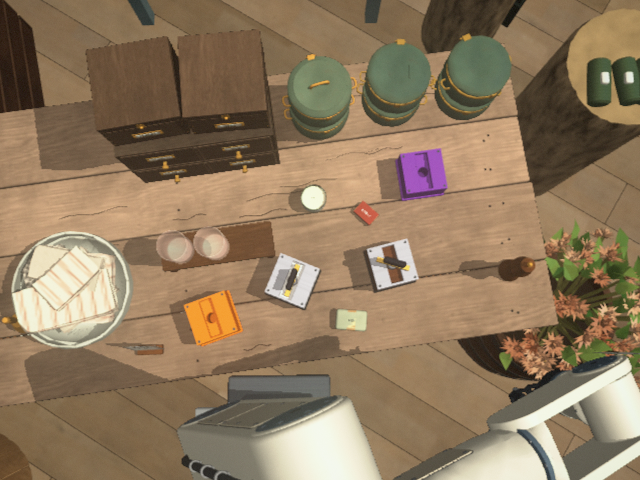

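View pics/side0.png

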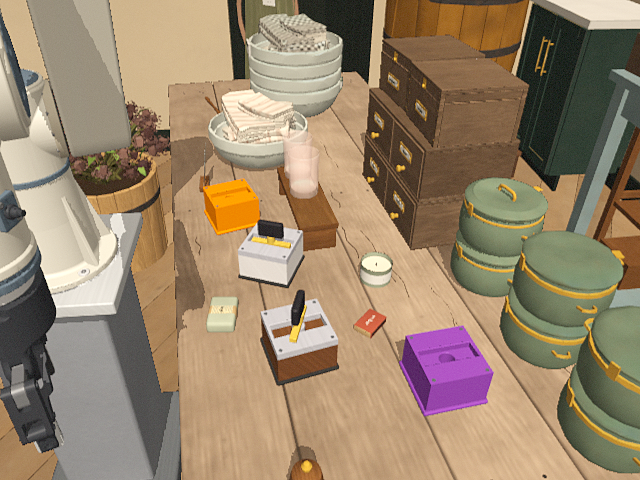

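The top view shows the walnut grinder at about (391,265) with its key skewed across the slot. In the side view it is at about (300,335). The white grinder is at (292,281) in the top view. Next I'll zoom in on the walnut grinder.

Run:
```python
import cv2,pickle,numpy as np
a=pickle.load(open("top.pkl","rb"))["img"][230:300,356:426,::-1]
b=pickle.load(open("side.pkl","rb"))["img"][280:390,250:350,::-1]
r=lambda x,s:cv2.resize(x,None,fx=s,fy=s,interpolation=cv2.INTER_CUBIC)
o=np.zeros((440,800,3),np.uint8);o[:420,:380]=r(a,6)[:,:380];o[:440,390:790]=r(b,4)
cv2.imwrite("pics/crop.png",o)
```

```text
(no output)
```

View pics/crop.png

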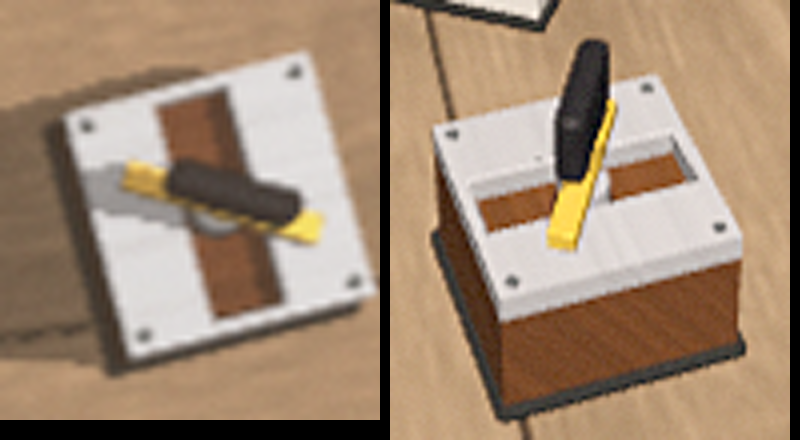

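The crop's left half (top view, 6x) has the plate corners near (66,118), (308,52), (375,292) and (130,358). The slot runs from (195,95) to (248,310), and the brass ends are near (125,175) and (322,230). The right half (side view, 4x) matches that.

```bash
cat > h.py <<'E'
import numpy as np,cv2
def ray(f,p):
    F=240/np.tan(np.radians(f["vertical_fov"]/2))
    d=f["R"].T@np.array([(p[0]-f["cx"])/F,(p[1]-f["cy"])/F,1]);return -f["R"].T@f["t"],d
def onz(f,p,z):
    c,d=ray(f,p);return c+d*(z-c[2])/d[2]
def tri(f,p,g,q):
    c,d=ray(f,p);e,k=ray(g,q);s=np.linalg.lstsq(np.c_[d,-k],e-c,rcond=None)[0]
    a,b=c+s[0]*d,e+s[1]*k;return (a+b)/2,np.linalg.norm(a-b)
def mask(f,box,kind):
    x0,y0,x1,y1=box;h=cv2.cvtColor(f["img"],cv2.COLOR_RGB2HSV).astype(int);H,S,V=h[...,0],h[...,1],h[...,2]
    m={"brass":(H>17)&(H<33)&(S>140)&(V>120),"black":(V<70)&(S<120),"steel":(S<35)&(V>150)}[kind]
    o=np.zeros(m.shape,np.uint8);o[y0:y1,x0:x1]=m[y0:y1,x0:x1]
    n,l,st,_=cv2.connectedComponentsWithStats(o);
    return (l==1+np.argmax(st[1:,4])).astype(np.uint8)
def rect(m):
    c=cv2.findNonZero(m);return cv2.minAreaRect(c)
E
python3 - <<'E'
import pickle
from h import *
t=pickle.load(open("top.pkl","rb"));s=pickle.load(open("side.pkl","rb"))
tc=[np.array(p)/6+[356,230]-.4 for p in[(66,118),(308,52),(375,292),(130,358)]]
sc=[np.array([p[0]-390,p[1]])/4+[250,280]-.4 for p in[(655,75),(742,245),(500,318),(434,125)]]
W=[onz(t,p,70) for p in tc];print("top@70",np.round(W,1),np.mean(W,0)); print("sides",[round(np.linalg.norm(W[i]-W[i-1])) for i in range(4)])
V=[onz(s,p,70) for p in sc];print("side@70",np.round(V,1),np.mean(V,0));print("sides",[round(np.linalg.norm(V[i]-V[i-1])) for i in range(4)])
for i in range(4): 
    print("tri",[np.round(x,1) for x in tri(t,tc[i],s,sc[i])])
for X in(W,V):
    e=[(X[(i+1)%4]-X[i]) for i in range(4)];print("edge ang",[round(np.degrees(np.arctan2(v[1],v[0]))%90,1) for v in e])
a,b=[onz(t,np.array(p)/6+[356,230]-.4,70) for p in[(195,95),(248,310)]];print("slot",a,b,(a+b)/2,np.degrees(np.arctan2(*(a-b)[1::-1])))
box={"top":(372,245,414,280),"side":(285,285,320,348)}
C={}
for n,f,zb,zg in(("top",t,80,126),("side",s,78,109)):
  for k,z in(("brass",zb),("black",zg)):
    m=mask(f,box[n],k);r=rect(m);P=cv2.findNonZero(m)[:,0].astype(float);C[n,k]=r[0]
    w=np.array([onz(f,p,z)[:2] for p in P]);q=cv2.minAreaRect(w.astype(np.float32));bx=cv2.boxPoints(q);
    e=max([bx[1]-bx[0],bx[2]-bx[1]],key=np.linalg.norm)
    print(n,k,len(P),np.round(r[0],1),"world",np.round(q[0],1),np.round(q[1],1),"ang",np.degrees(np.arctan2(e[1],e[0]))%180)
for k in("brass","black"):print(k,tri(t,C["top",k],s,C["side",k]))
E
```

```text
top@70 [[ 525.1 -259.8   70. ]
 [ 550.7 -356.7   70. ]
 [ 454.8 -380.4   70. ]
 [ 429.7 -283.1   70. ]] [ 490.0693097  -320.01186895   70.        ]
sides [98, 100, 99, 100]
side@70 [[ 524.6 -258.6   70. ]
 [ 548.6 -359.9   70. ]
 [ 452.2 -388.4   70. ]
 [ 429.2 -281.2   70. ]] [ 488.65733758 -322.03074622   70.        ]
sides [98, 104, 101, 110]
tri [array([ 524.7, -259.7,   71. ]), np.float64(0.5)]
tri [array([ 550.1, -357.1,   67.1]), np.float64(1.9)]
tri [array([ 453.8, -381.7,   62.6]), np.float64(3.0)]
tri [array([ 429.4, -283. ,   71.7]), np.float64(0.4)]
edge ang [np.float64(14.8), np.float64(13.9), np.float64(14.5), np.float64(13.7)]
edge ang [np.float64(13.4), np.float64(16.5), np.float64(12.1), np.float64(13.3)]
slot [ 533.84268441 -311.28913922   70.        ] [ 448.15904487 -330.08354838   70.        ] [ 491.00086464 -320.6863438    70.        ] 12.371701142512602
top brass 23 [380.2 259.8] world [ 498.6 -290.6] [15.4  8.1] ang 75.302124
top black 32 [393.7 263.8] world [ 484.3 -316.6] [47.5  4.6] ang 71.76391
side brass 191 [297.3 322.9] world [ 488.4 -321.4] [84.2 13. ] ang 73.08378
side black 290 [297.6 307.3] world [ 489.  -317.4] [78.9 17.6] ang 80.31606
brass (array([ 495.6509776 , -293.81643686,   49.74941577]), np.float64(12.024547962540558))
black (array([ 487.40930237, -318.83945481,  108.1966556 ]), np.float64(2.7376103206264655))
```

Call:
step_arm(
  motion=[
    {"claw": 50,"delta_pos": [34,-15,0],"turn": 0},
    {"claw": 50,"delta_pos": [34,-15,0],"turn": 0},
    {"claw": 50,"delta_pos": [34,-15,0],"turn": 0},
    {"claw": 50,"delta_pos": [34,-15,0],"turn": 0},
    {"claw": 50,"delta_pos": [34,-15,0],"turn": 0},
    {"claw": 50,"delta_pos": [34,-15,0],"turn": 0},
    {"claw": 50,"delta_pos": [34,-15,0],"turn": 0},
    {"claw": 50,"delta_pos": [34,-15,0],"turn": 0},
  ],
  force=40,
)

```text
clock: 0.77
eef_pos: [435.5, -372.7, 239.1]
tcp_rot: [-3.141, 0.0, 0.366]
contact_force: [0.8, -1.1, 0.1]
opening: 0.588
grasp_force: 0.0
```

Call:
step_arm(
  motion=[
    {"claw": 50,"delta_pos": [34,-15,0],"turn": 0},
    {"claw": 50,"delta_pos": [34,-15,0],"turn": 0},
    {"claw": 50,"delta_pos": [0,0,0],"turn": -0.114},
    {"claw": 50,"delta_pos": [0,0,0],"turn": -0.114},
    {"claw": 50,"delta_pos": [0,0,0],"turn": -0.114},
    {"claw": 50,"delta_pos": [0,0,0],"turn": -0.114},
    {"claw": 50,"delta_pos": [0,0,0],"turn": -0.114},
    {"claw": 50,"delta_pos": [0,0,0],"turn": -0.114},
  ],
)

```text
clock: 1.43
eef_pos: [487.2, -321.7, 238.9]
tcp_rot: [-3.141, -0.0, 1.056]
contact_force: [-0.5, 0.4, 0.6]
opening: 0.587
grasp_force: 0.0
```

Call:
step_arm(
  motion=[
    {"claw": 50,"delta_pos": [0,0,0],"turn": -0.114},
    {"claw": 50,"delta_pos": [0,0,0],"turn": -0.114},
    {"claw": 50,"delta_pos": [0,0,0],"turn": 0},
    {"claw": 50,"delta_pos": [0,0,0],"turn": 0},
    {"claw": 50,"delta_pos": [0,0,0],"turn": 0},
  ],
)

```text
clock: 1.85
eef_pos: [487.3, -321.9, 239.1]
tcp_rot: [-3.141, -0.0, 1.274]
contact_force: [-0.9, -0.4, 0.2]
opening: 0.584
grasp_force: 0.0
```

Call:
step_arm(
  motion=[
    {"claw": 50,"delta_pos": [2.6,2,20],"turn": 0},
    {"claw": 50,"delta_pos": [0,0,20],"turn": 0},
    {"claw": 50,"delta_pos": [0,0,20],"turn": 0},
    {"claw": 50,"delta_pos": [0,0,20],"turn": 0},
    {"claw": 50,"delta_pos": [0,0,20],"turn": 0},
    {"claw": 50,"delta_pos": [0,0,20],"turn": 0},
    {"claw": 50,"delta_pos": [0,0,15],"turn": 0},
    {"claw": 50,"delta_pos": [0,0,6],"turn": 0},
  ],
)

```text
clock: 2.52
eef_pos: [488.9, -319.3, 96.0]
tcp_rot: [-3.138, -0.001, 1.275]
contact_force: [-0.8, 0.2, -0.6]
opening: 0.582
grasp_force: 0.0
```

Run:
```python
from rig import *
import cv2,numpy as np
r=lambda x,s:cv2.resize(x,None,fx=s,fy=s,interpolation=cv2.INTER_CUBIC)
b=grab_frame("side")["img"][230:390,230:370,::-1]
cv2.imwrite("pics/c2.png",r(b,3.7)); s=sense();print(s["eef_pos"],s["tcp_rot"],s["contact_force"])
```

```text
[ 488.93583068 -319.2960915    95.99207403] [-3.13829200e+00 -9.91790794e-04  1.27563851e+00] [ 0.13504653  0.11306076 -1.1473134 ]
```

View pics/c2.png

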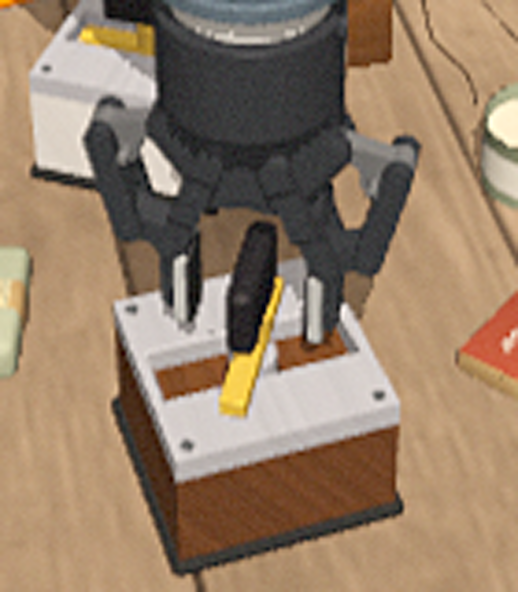

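The picture shows the fingers either side of the black grip (about (250,285)), centred and clear of the plate. I'll close them now.

Call:
step_arm(
  motion=[
    {"claw": 8,"delta_pos": [0,0,0],"turn": 0},
    {"claw": 8,"delta_pos": [0,0,0],"turn": 0},
    {"claw": 8,"delta_pos": [0,0,0],"turn": 0},
    {"claw": 8,"delta_pos": [0,0,0],"turn": 0},
    {"claw": 8,"delta_pos": [0,0,0],"turn": 0},
    {"claw": 8,"delta_pos": [0,0,0],"turn": 0},
    {"claw": 8,"delta_pos": [0,0,0],"turn": 0},
  ],
  force=30,
)

```text
clock: 3.15
eef_pos: [490.4, -320.4, 99.4]
tcp_rot: [3.14, 0.0, 1.278]
contact_force: [-1.8, 0.5, 6.6]
opening: 0.152
grasp_force: 29.8
```

Call:
step_arm(
  motion=[
    {"claw": 8,"delta_pos": [0,0,1],"turn": 0.06},
    {"claw": 8,"delta_pos": [0,0,0],"turn": 0.08},
    {"claw": 8,"delta_pos": [0,0,0],"turn": 0.08},
    {"claw": 8,"delta_pos": [0,0,0],"turn": 0.08},
    {"claw": 8,"delta_pos": [0,0,0],"turn": 0.08},
  ],
)

```text
clock: 3.57
eef_pos: [490.1, -320.0, 99.3]
tcp_rot: [3.141, 0.0, 0.894]
contact_force: [-6.7, 4.8, 17.6]
opening: 0.148
grasp_force: 38.8
```

Call:
step_arm(
  motion=[
    {"claw": 8,"delta_pos": [0,0,0],"turn": 0.08},
    {"claw": 8,"delta_pos": [0,0,0],"turn": 0.08},
    {"claw": 8,"delta_pos": [0,0,0],"turn": 0.08},
    {"claw": 8,"delta_pos": [0,0,0],"turn": 0.08},
  ],
)

```text
clock: 3.9
eef_pos: [489.8, -319.9, 99.2]
tcp_rot: [-3.141, 0.0, 0.575]
contact_force: [-6.0, 3.3, 16.3]
opening: 0.15
grasp_force: 39.2
```

Call:
step_arm(
  motion=[
    {"claw": 8,"delta_pos": [0,0,0],"turn": 0.08},
    {"claw": 8,"delta_pos": [0,0,0],"turn": 0.08},
    {"claw": 8,"delta_pos": [0,0,0],"turn": 0.08},
    {"claw": 8,"delta_pos": [0,0,0],"turn": 0.08},
    {"claw": 8,"delta_pos": [0,0,0],"turn": 0},
  ],
)

```text
clock: 4.32
eef_pos: [489.3, -319.5, 97.2]
tcp_rot: [-3.14, 0.001, 0.254]
contact_force: [-3.3, 1.3, -0.9]
opening: 0.147
grasp_force: 29.3
```

Contact force has vanished, so the bar is over the slot. I'll lower it gently.

Call:
step_arm(
  motion=[
    {"claw": 8,"delta_pos": [0,0,2],"turn": 0},
    {"claw": 8,"delta_pos": [0,0,2],"turn": 0},
    {"claw": 8,"delta_pos": [0,0,2],"turn": 0},
    {"claw": 8,"delta_pos": [0,0,2],"turn": 0},
    {"claw": 8,"delta_pos": [0,0,0],"turn": 0},
  ],
)

```text
clock: 4.73
eef_pos: [489.3, -319.6, 88.5]
tcp_rot: [-3.14, 0.001, 0.26]
contact_force: [-4.5, 2.4, -4.1]
opening: 0.148
grasp_force: 29.2
```

Call:
step_arm(
  motion=[
    {"claw": 8,"delta_pos": [0,0,1],"turn": 0},
    {"claw": 8,"delta_pos": [0,0,1],"turn": 0},
    {"claw": 8,"delta_pos": [0,0,0],"turn": 0},
  ],
)

```text
clock: 4.98
eef_pos: [489.2, -319.8, 87.5]
tcp_rot: [-3.14, 0.001, 0.259]
contact_force: [-7.7, 3.3, 4.8]
opening: 0.147
grasp_force: 30.7
```

Bottomed at about 12 mm of drop. I'll add a light extra press, release, retreat and look.

Call:
step_arm(
  motion=[
    {"claw": 8,"delta_pos": [0,0,1],"turn": 0},
    {"claw": 8,"delta_pos": [0,0,0],"turn": 0},
    {"claw": 45,"delta_pos": [0,0,-1],"turn": 0},
    {"claw": 45,"delta_pos": [0,0,0],"turn": 0},
    {"claw": 45,"delta_pos": [0,0,0],"turn": 0},
    {"claw": 45,"delta_pos": [0,0,0],"turn": 0},
    {"claw": 45,"delta_pos": [0,0,0],"turn": 0},
  ],
)

```text
clock: 5.57
eef_pos: [490.5, -320.2, 87.3]
tcp_rot: [3.141, -0.001, 0.258]
contact_force: [0.8, 0.6, 0.4]
opening: 0.531
grasp_force: 0.0
```

Call:
step_arm(
  motion=[
    {"claw": 45,"delta_pos": [0,0,-10],"turn": 0},
    {"claw": 45,"delta_pos": [0,0,-20],"turn": 0},
    {"claw": 45,"delta_pos": [0,0,-30],"turn": 0},
    {"claw": 45,"delta_pos": [0,0,-30],"turn": 0},
    {"claw": 45,"delta_pos": [0,0,-30],"turn": 0},
    {"claw": 45,"delta_pos": [0,0,-30],"turn": 0},
    {"claw": 45,"delta_pos": [0,0,0],"turn": 0},
    {"claw": 45,"delta_pos": [0,0,0],"turn": 0},
  ],
)

```text
clock: 6.23
eef_pos: [491.1, -320.7, 239.9]
tcp_rot: [3.138, -0.003, 0.258]
contact_force: [-0.3, 0.1, -0.7]
opening: 0.525
grasp_force: 0.0
```

Run:
```python
from rig import *
import cv2,numpy as np
from h import *
r=lambda x,s:cv2.resize(x,None,fx=s,fy=s,interpolation=cv2.INTER_CUBIC)
f=grab_frame("side")
cv2.imwrite("pics/c3.png",r(f["img"][200:390,220:370,::-1],3)); s=sense();print(s["eef_pos"],s["contact_force"],s["clock"])
```

```text
[ 490.23918493 -320.13742134  238.11356285] [ 1.68304337  0.29071732 -0.56284462] 6.2833
```

View pics/c3.png

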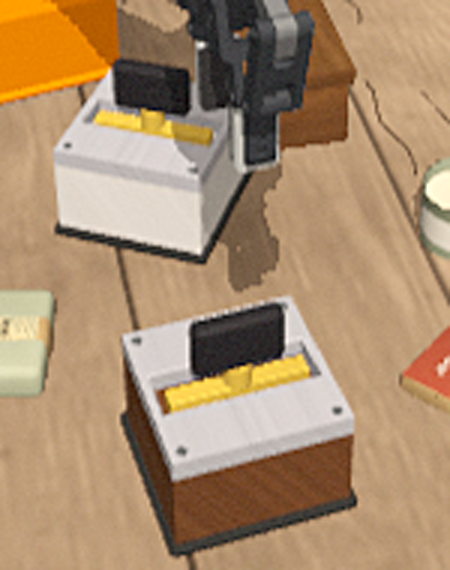

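The picture shows the brass bar lying in the walnut grinder's slot (around (238,383)), seated like the white grinder's key. The gripper is clear.

```bash
python3 -c "
from rig import *
print(sign_off())"
```

```text
the job is handed in; nothing more can be done
None
```

The walnut grinder's key was turned until its crossbar dropped about 12 mm home into the slot, then released; the white grinder was not touched, and the job was handed in at about 6.3 s.

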